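# Move three containers on to their next bench stations

## Robot

A 6-joint arm with a two-finger parallel gripper is mounted at the origin on a cart in front of the work surface, level with it; the furniture and walls round the work are solid. World frame = base frame: x ahead of the robot, y to its left, z up, the work surface at z = 0. Lengths are in m, angles in rad, forces in N, time in s.
With the tool pointing down it reaches from about 0.25 to 0.725 m from the base axis. Payload 4 kg.
Tool frame: the origin (TCP) lies midway between the tips of the shut fingers; the grasp point (between the pads) lies 19 mm behind it (bot.grasp_offset is the distance from the TCP to the grasp point, in m); z points along the fingers, y is the direction in which the jaws open and shut (so a half turn about z gives the same grasp; the last joint's range is limited). The gripper opens to 85 mm and grips with 20 to 120 N. Pads are 22 mm wide; open, the fingers measure 114 mm over their backs; the gripper's body (76 mm by 85 mm) begins 54 mm behind the grasp point. The pads swing forward as they close: fully open they stand 13 mm farther back than shut.
Start: joints at [-1.191, 0.241, 0.005, 1.335, 0, 1.571], TCP at [0.185, -0.464, 0.231] pointing down, gripper open.
Joint ranges: [-2.72, 2.72], [-1.05, 1.87], [-1.09, 1.28], [-1.99, 2.15], [-1.42, 1.44], [-3.14, 3.14]. Speed limits (rad/s): [2.79, 2.79, 3.14, 3.14, 3.14, 3.14].

## Interface

Orientations are given as a unit quaternion [x, y, z, w].
In Python, from workcell import sensors, optics, bot gives the robot as it stands.
- The arm moves only by the tool apply_moves, never from a script. Its argument "plan" is one flat list of numbers, 6 for each row, row after row: the shift along the tool's x, y, z in m, then the turn, a rotation vector about the tool's x, y, z in rad. In form: [tx, ty, tz, ax, ay, az, tx, ty, tz, ax, ay, az, ...]. A call has 1 to 12 rows; each row is the pose to reach, as a shift and turn from the pose commanded when the call began, along the tool's axes at that moment; what a row does not reach only later rows make up. A row lasts 1/12 s, in which the tool goes at most 41.7 mm and 7.16 degrees, less where a joint would pass 70% of its speed; a pose out of reach is approached as far as the arm can. A call with a gripper value outside its range is refused whole. "grip" is the finger opening in m, from 0 to 0.0854, set as the call begins (left out, the last holds). The fingers move at their own pace and stop on an object; the grip force is fixed at half the most. Time passes only in rows, so rows that repeat a pose let the fingers close. It gives the time, the measured TCP pose, the force and the opening at its end, in the units of the state.
- sensors.get_obs(): the state, without advancing time (a new reading comes with each control period).
- optics.camera(name): name is "scene" or "top" or "wrist"; returns a dict with "pixels" (480x640x3 uint8, red, green, blue), "fx", "fy", "cx", "cy" (pixels), "pose" (4x4, takes a point from camera to world coordinates); the wrist camera has in their place "tool_from_camera" (4x4, takes a point from camera to tool coordinates, whose origin is the TCP and whose axes are the flange's). Camera axes: x right, y up, looking along -z (the intrinsics and any distortion apply to the point x, -y, -z); pixel columns grow to the right and rows downward; lengths in m; the calibration is good to about 2 mm. The wrist camera is an equidistant fisheye: a pixel r from the principal point sees the ray r / f radians off the axis. A picture is of the moment at which its call begins: read the wrist's pose just before it. There is no depth.
- bot.job_done(): hands the job in, once; it reports no verdict.
The state is a dict: "clock": time; "joint_pos": joint angles; "joint_vel": joint speeds; "tau": joint torques, N m; "eef_pos": TCP position; "tool_rot": TCP orientation; "ft_force": force on the tool from outside, world axes, zero at the start; "ft_torque": the same for the moment, N m; "grip_width": finger opening in m.
Only numpy, scipy, OpenCV 4.12 (cv2) and the standard library are available. Lean on these libraries where they do the work, as an engineer would, in place of code of your own. Each camera call takes 0.05 s, during which the arm holds its last target.

## Task

Each container has finished at its station, so move all three on: the small white pot from the balance to the stirrer, the amber bottle from the stirrer to the cooling block, and the white jar with the red lid from the cooling block to the balance. A station takes only one container, so you can park one on the free cork mat on the way; at the end each must stand upright in the middle of its new station. Never tip a container over, and leave the standing glass vial and the tweezers that are near by where they are.

Things in the scene. Friction and masses are not known exactly. Their poses are not given: they have to be found in the camera images.
- pot_mid (a point): small squat white screw-lid pot, round, 41 mm across and 42 mm high, about 0.03 kg, loose; at the start on the balance (a similar pot at the far right of the worktop is not part of the job). Point: its centre, 21 mm above its underside; z is up along its axis
- bottle_mid (a point): amber bottle with a narrow white cap, round, body 55 mm across, 105 mm high in all, about 0.24 kg, loose; straight sides from 5 to about 70 mm above its underside, cap 29 mm across above 90 mm; at the start on the stirrer (similar bottles at the far right are not part of the job). Point: its centre, 52.5 mm above its underside; z is up along its axis
- jar_mid (a point): white jar with a red screw lid, round, 45 mm across and 78 mm high (lid, 38 mm across, the top 10 mm; straight sides from 5 to about 55 mm), about 0.09 kg, loose; at the start in the cooling block (a similar jar at the far right is not part of the job). Point: its centre, 39 mm above its underside; z is up along its axis
- balance_pan (a point): laboratory balance, fixed to the worktop: grey housing 155 x 120 mm, 30 mm high, with a round steel pan 86 mm across and a black display on the side towards the robot. Point: middle of the pan's top surface, 38 mm above the worktop; z up, the display lies towards its -x
- stirrer_plate (a point): magnetic stirrer, fixed to the worktop: white housing 150 x 112 mm with a square white plate 112 x 112 mm on top, marked with a broken ring 74 mm across, and two black knobs on the side towards the robot. Point: middle of the plate's top surface, 45 mm above the worktop; z up, the knobs lie towards its -x
- cooling_well (a point): cooling block, fixed to the worktop: square dark-grey metal block 108 x 108 mm (118 mm over its side fins), 20 mm high, with one round flat-floored well 76 mm across and 10 mm deep. Point: middle of the well's floor, 10 mm above the worktop; the rim stands 10 mm above this point; z up
- mat_top (a point): the free spot: round cork mat 110 mm across and 4 mm thick, fixed flat on the worktop, empty. Point: middle of its top, 4 mm above the worktop
- tall_vial_mid (a point): bystander: loose clear glass vial with a pale cap standing upright on the worktop, 22 mm across and 62 mm high. Point: its centre, 31 mm above its underside
- tweezers_mid (a point): bystander: loose steel tweezers 122 mm long lying flat on the worktop near the robot, roughly along y. Point: their centre, 4 mm above the worktop
Things that resemble listed ones, but are neither listed nor needed, are in the scene too. What is shaped like the part that bears jar_mid but blue or turquoise is not meant.

How it is judged:
At the end, for the whole second after the job is handed in: The pot stands on the stirrer's plate, the bottle on the floor of the cooling block's well and the jar on the balance's pan, each with its centre within 15 mm (horizontally) of the middle of its station, at its resting height within 5 mm, upright within 0.1 rad, at rest and released (horizontal distance between pot_mid and stirrer_plate below 0.015 m and z of pot_mid in the frame of stirrer_plate between 0.016 and 0.026 m and angle between each of pot_mid, bottle_mid, jar_mid's own z axis and vertical below 0.1 rad and linear speed of each of pot, bottle, jar below 0.02 m/s and contact force between each of pot, bottle, jar and the fingers below 0.1 N and horizontal distance between bottle_mid and cooling_well below 0.015 m and z of bottle_mid in the frame of cooling_well between 0.0475 and 0.0575 m and horizontal distance between jar_mid and balance_pan below 0.015 m and z of jar_mid in the frame of balance_pan between 0.034 and 0.044 m); the robot touches nothing.
It fails at once if a container is tipped over (leans more than 0.6 rad) (angle between any of pot_mid, bottle_mid, jar_mid's own z axis and vertical above 0.6 rad).
It fails at once if the tall vial is pushed more than 30 mm or leans more than 0.5 rad, or the tweezers are pushed more than 30 mm (distance of any of tall_vial_mid, tweezers_mid from where it was at the start of the episode above 0.03 m or angle between tall_vial_mid's own z axis and vertical above 0.5 rad).
It also fails if it takes over 128 s, if anything falls off the work surface, if the arm or the gripper's body presses on something with over 40 N, if the wrist force passes 120 N, or if a joint passes its speed limit or range.

## Working session

There is one attempt and no reset: what is moved stays moved. The work goes in short steps, Python scripts to look and compute and a tool call to move; the robot and the scene stay as the last step left them, time stands still between calls to the robot, and variables do not carry over. Pictures are saved under pics/ and viewed, and the job is handed in when it is done.

Besides the shell and the picture viewer there is one more tool, called after "Call:" by a JSON object that holds its "op" and its "data". apply_moves: Moves the arm, as the interface text tells. Its arguments: {"type":"object","properties":{"plan":{"type":"array","items":{"type":"number"}},"grip":{"type":"number"}},"required":["plan"]}

```bash
mkdir -p pics; ls; python3 - <<'E'
from workcell import sensors, optics, bot
import cv2
o=sensors.get_obs()
for k,v in o.items(): print(k,v)
for n in ["scene","top","wrist"]:
    c=optics.camera(n)
    cv2.imwrite(f"pics/{n}0.png",c["pixels"][:,:,::-1])
    print(n,{k:v for k,v in c.items() if k!="pixels"})
E
```

```text
pics
clock 0.0
joint_pos [-1.19097620e+00  2.41383663e-01  3.68067653e-03  1.33519492e+00
 -1.77857447e-06  1.57082415e+00]
joint_vel [-0.00138409  0.00049857 -0.00026795 -0.0024977  -0.00116601  0.00096528]
tau [ 6.95749695e-04 -3.72313392e+01  2.52410227e+01  1.69196154e-02
 -5.44590523e-05  1.25809837e-06]
eef_pos [ 0.1851347  -0.4637609   0.23041098]
tool_rot [ 9.82023300e-01  1.88756812e-01 -1.99245375e-04 -1.03172479e-03]
ft_force [-0.42039451  0.025345    0.34387744]
ft_torque [ 0.00207798  0.03285333 -0.00516554]
grip_width 0.0857638838641506
scene {'fx': 469.51458052222955, 'fy': 469.51458052222955, 'cx': 319.23280427743754, 'cy': 224.4407074897903, 'pose': array([[-0.49608565,  0.52093491, -0.69464081, -0.14901678],
       [-0.8682329 , -0.3053659 ,  0.39105408,  0.4317038 ],
       [-0.0084059 ,  0.79710632,  0.60378047,  0.69564316],
       [ 0.        ,  0.        ,  0.        ,  1.        ]])}
top {'fx': 467.3812971323962, 'fy': 467.3812971323962, 'cx': 318.5496941050167, 'cy': 236.28201748596533, 'pose': array([[ 1.70913496e-02,  9.82895913e-01, -1.83367143e-01,
         3.63488679e-01],
       [-9.99851155e-01,  1.72336497e-02, -8.17604273e-04,
         3.19137718e-02],
       [ 2.35646522e-03,  1.83353824e-01,  9.83044161e-01,
         1.10017768e+00],
       [ 0.00000000e+00,  0.00000000e+00,  0.00000000e+00,
         1.00000000e+00]])}
wrist {'fx': 371.64829954431775, 'fy': 371.64829954431775, 'cx': 320.9933955698771, 'cy': 239.54140993722254, 'tool_from_camera': array([[ 5.76944127e-04,  9.64845655e-01,  2.62816532e-01,
         6.58754115e-02],
       [ 9.99999825e-01, -5.22781682e-04, -2.76011524e-04,
         3.83202507e-04],
       [-1.28912851e-04,  2.62816645e-01, -9.64845788e-01,
        -1.43043952e-01],
       [ 0.00000000e+00,  0.00000000e+00,  0.00000000e+00,
         1.00000000e+00]])}
```

View pics/top0.png

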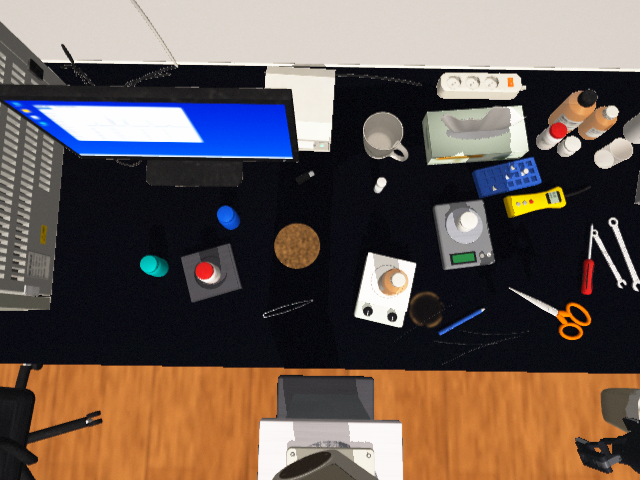

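View pics/scene0.png

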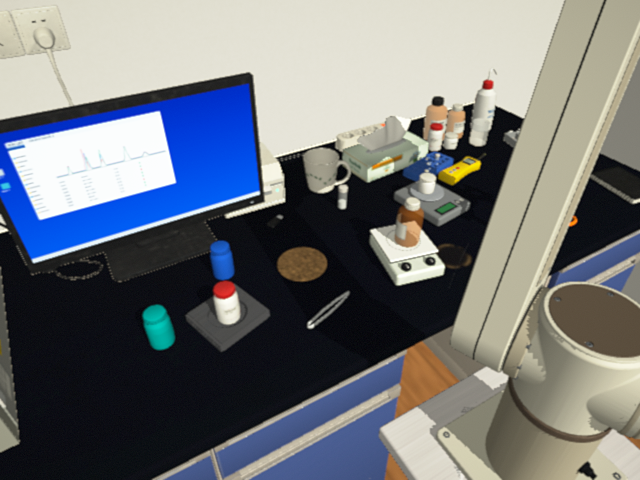

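Top view: pot (466,219) on the balance, bottle (393,282) on the stirrer, jar with red lid (206,271) in the cooling block, mat (297,246), vial (380,185), tweezers (288,308). Look-alikes are at the far right (pot 569,146; red-lid jar 551,136; bottles 573,110 and 598,123), and the blue (228,217) and turquoise (153,265) jars aren't meant. I'll confirm this in enlarged crops.

```bash
python3 - <<'E'
import cv2, numpy as np
a=cv2.imread("pics/top0.png")
def crop(x0,y0,w,h,s): return cv2.resize(a[y0:y0+h,x0:x0+w],None,fx=s,fy=s,interpolation=cv2.INTER_CUBIC)
cv2.imwrite("pics/cA.png",crop(345,190,160,150,5)[:600*2][:, :800][:750]) 
cv2.imwrite("pics/cA.png",crop(345,195,160,140,4))
cv2.imwrite("pics/cB.png",crop(130,195,200,130,4))
E
```

```text
(no output)
```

View pics/cA.png

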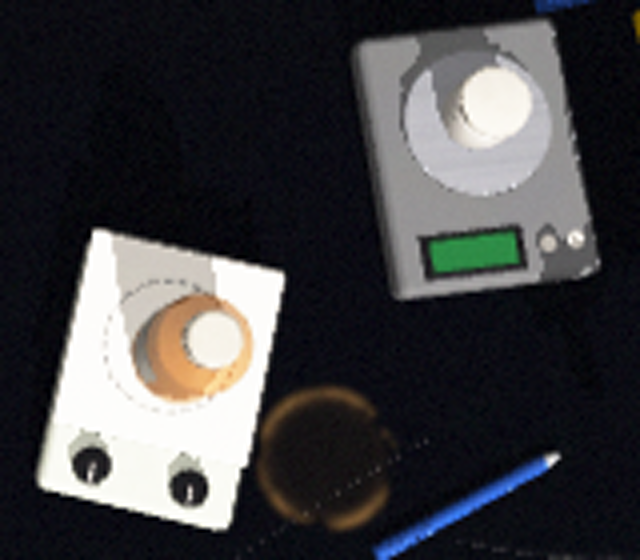

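View pics/cB.png

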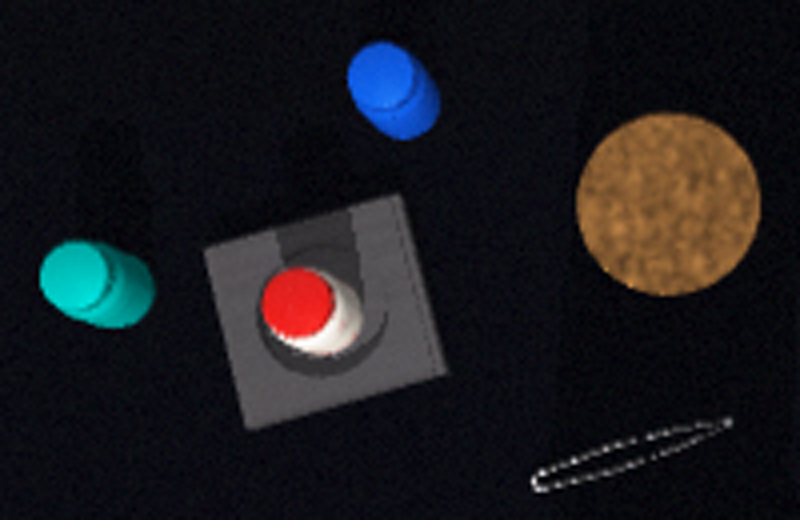

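```bash
cat > h.py <<'E'
from workcell import sensors, optics, bot
import numpy as np, cv2
from scipy.spatial.transform import Rotation as R
def ray(c,u,v):
    d=np.array([(u-c["cx"])/c["fx"],-(v-c["cy"])/c["fy"],-1.]); P=c["pose"]
    return P[:3,3],P[:3,:3]@d
def at(c,u,v,z):
    o,d=ray(c,u,v); return o+d*(z-o[2])/d[2]
def proj(c,p):
    P=c["pose"]; q=P[:3,:3].T@(np.asarray(p)-P[:3,3]); return c["cx"]+c["fx"]*q[0]/-q[2], c["cy"]-c["fy"]*q[1]/-q[2]
def wproj(c,obs,p):
    Rt=R.from_quat(obs["tool_rot"]).as_matrix(); T=c["tool_from_camera"]
    q=Rt.T@(np.asarray(p)-obs["eef_pos"]); q=T[:3,:3].T@(q-T[:3,3]); x,y,z=q[0],-q[1],-q[2]
    r=np.hypot(x,y); th=np.arctan2(r,z); return c["cx"]+c["fx"]*th*x/r, c["cy"]+c["fx"]*th*y/r
def wat(c,obs,u,v,z):
    x,y=(u-c["cx"]),(v-c["cy"]); r=np.hypot(x,y)+1e-12; th=r/c["fx"]
    d=np.array([np.sin(th)*x/r,-np.sin(th)*y/r,-np.cos(th)]); T=c["tool_from_camera"]
    Rt=R.from_quat(obs["tool_rot"]).as_matrix()
    o=obs["eef_pos"]+Rt@T[:3,3]; d=Rt@T[:3,:3]@d
    return o+d*(z-o[2])/d[2]
E
python3 - <<'E'
from h import *
c=optics.camera("top")
A=lambda x,y:(345+(x+.5)/4-.5,195+(y+.5)/4-.5)
B=lambda x,y:(130+(x+.5)/4-.5,195+(y+.5)/4-.5)
L=dict(pot=(*A(495,103),.08),pan=(*A(477,122),.038),bottle=(*A(217,339),.15),ring=(*A(171,346),.045),
 plate_tl=(*A(94,230),.045),plate_tr=(*A(285,271),.045),plate_br=(*A(244,466),.045),
 jar=(*B(298,302),.088),well=(*B(323,310),.02),block=(*B(326,312),.02),mat=(*B(668,204),.004),
 vial=(382,181,.062),turq=(*B(76,273),.078),blue=(*B(383,73),.078),tw1=(*B(540,484),.004),tw2=(*B(728,423),.004),
 hb1=(*A(355,45),.03),hb2=(*A(400,297),.03),hb3=(*A(596,272),.03),hb4=(*A(552,22),.03),mug=(383,138,.09),monbase=(195,172,.02),monR=(297,125,.1),monR2=(297,160,.1))
for k,v in L.items(): print(k,np.round(at(c,*v),4), np.round(np.hypot(*at(c,*v)[:2]),3))
E
```

```text
pot [ 0.5958 -0.3016  0.08  ] 0.668
pan [ 0.5939 -0.3044  0.038 ] 0.667
bottle [ 0.4544 -0.1322  0.15  ] 0.473
ring [ 0.4601 -0.1243  0.045 ] 0.477
plate_tl [ 0.5255 -0.081   0.045 ] 0.532
plate_tr [ 0.5038 -0.1895  0.045 ] 0.538
plate_br [ 0.3939 -0.1643  0.045 ] 0.427
jar [0.4732 0.28   0.088 ] 0.55
well [0.4761 0.2819 0.02  ] 0.553
block [0.475  0.2801 0.02  ] 0.551
mat [0.5445 0.0845 0.004 ] 0.551
vial [ 0.6897 -0.1116  0.062 ] 0.699
turq [0.4881 0.4054 0.078 ] 0.635
blue [0.6039 0.2428 0.078 ] 0.651
tw1 [0.3792 0.1543 0.004 ] 0.409
tw2 [0.416  0.0463 0.004 ] 0.419
hb1 [ 0.6408 -0.2368  0.03  ] 0.683
hb2 [ 0.4919 -0.2585  0.03  ] 0.556
hb3 [ 0.5084 -0.3721  0.03  ] 0.63
hb4 [ 0.6569 -0.3537  0.03  ] 0.746
mug [ 0.7833 -0.1109  0.09  ] 0.791
monbase [0.7174 0.3334 0.02  ] 0.791
monR [0.807  0.0862 0.1   ] 0.812
monR2 [0.7234 0.0841 0.1   ] 0.728
```

```bash
cat >> h.py <<'E'
def shift(target,obs=None,yaw=0.):
    o=obs or sensors.get_obs(); Rt=R.from_quat(o["tool_rot"])
    Rg=R.from_matrix(np.array([[np.cos(yaw),np.sin(yaw),0],[np.sin(yaw),-np.cos(yaw),0],[0,0,-1.]]))
    print("pos",np.round(o["eef_pos"],4),"t",round(float(o["clock"]),2),"shift",np.round(Rt.inv().apply(np.array(target)-o["eef_pos"]),4),"turn",np.round((Rt.inv()*Rg).as_rotvec(),4),"grip",round(float(o["grip_width"]),4))
E
python3 -c "
from h import *
shift([.40,.10,.26])
shift([.473,.281,.26])"
```

```text
pos [ 0.1852 -0.464   0.2308] t 0.2 shift [ 0.4086 -0.4442 -0.0287] turn [-1.200e-03  3.000e-04  3.798e-01] grip 0.0851
pos [ 0.1852 -0.464   0.2308] t 0.2 shift [ 0.5435 -0.5853 -0.0285] turn [-1.200e-03  3.000e-04  3.798e-01] grip 0.0851
```

Call:
{"op": "apply_moves", "data": {"plan": [0.02,-0.02,-0.01,0,0,0.1,0.05,-0.05,-0.02,0,0,0.2,0.08,-0.08,-0.03,0,0,0.3,0.11,-0.11,-0.03,0,0,0.38,0.14,-0.14,-0.03,0,0,0.38,0.17,-0.17,-0.03,0,0,0.38,0.2,-0.2,-0.03,0,0,0.38,0.23,-0.23,-0.03,0,0,0.38,0.26,-0.26,-0.03,0,0,0.38,0.29,-0.29,-0.03,0,0,0.38,0.31,-0.31,-0.03,0,0,0.38,0.32,-0.32,-0.03,0,0,0.38], "grip": 0.085}}

```text
clock: 1.2
eef_pos: [0.3649, -0.0448, 0.2614]
tool_rot: [1.0, 0.002, 0.0, -0.001]
ft_force: [-0.4, -0.4, -0.6]
grip_width: 0.085
```

```bash
python3 -c "
from h import *
shift([.473,.281,.26])
shift([.43,.281,.26])"
```

```text
pos [ 0.3649 -0.0448  0.2614] t 1.2 shift [ 0.1096 -0.3253  0.0019] turn [-0.0014 -0.001   0.0049] grip 0.085
pos [ 0.3649 -0.0448  0.2614] t 1.2 shift [ 0.0666 -0.3255  0.0019] turn [-0.0014 -0.001   0.0049] grip 0.085
```

Call:
{"op": "apply_moves", "data": {"plan": [0.01,-0.03,0,0,0,0,0.02,-0.06,0,0,0,0,0.03,-0.09,0,0,0,0,0.04,-0.125,0,0,0,0,0.055,-0.16,0,0,0,0,0.065,-0.195,0,0,0,0,0.08,-0.23,0,0,0,0,0.09,-0.265,0,0,0,0,0.1,-0.295,0,0,0,0,0.105,-0.315,0,0,0,0,0.109,-0.325,0,0,0,0.004,0.109,-0.325,0,0,0,0.004]}}

```text
clock: 2.2
eef_pos: [0.4613, 0.0323, 0.2613]
tool_rot: [1.0, 0.024, -0.001, -0.017]
ft_force: [0.6, -0.2, 0.8]
grip_width: 0.0852
```

```bash
python3 -c "
from h import *
o=sensors.get_obs(); c=optics.camera('wrist'); cv2.imwrite('pics/w1.png',c['pixels'][:,:,::-1])
shift([.473,.281,.10])
for p in [(.4732,.28,.088),(.4755,.281,.02)]: print(wproj(c,o,p))
np.save('o1.npy',o,allow_pickle=True)"
```

```text
pos [0.462  0.0324 0.2612] t 2.25 shift [ 0.0233 -0.2423  0.1694] turn [-0.0332  0.001   0.0492] grip 0.0854
(np.float64(83.84685631251344), np.float64(195.33225902097948))
(np.float64(116.75635458532759), np.float64(184.08487292016926))
```

View pics/w1.png

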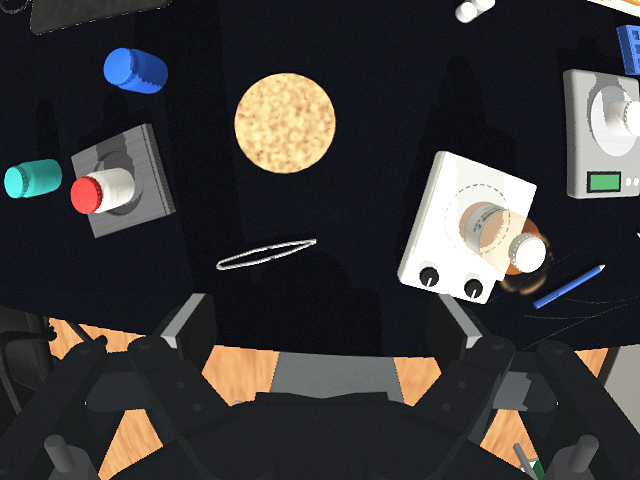

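```bash
python3 -c "
from h import *
o=sensors.get_obs(); print(o['joint_pos'],o['joint_vel'],o['ft_force'])
np.set_printoptions(suppress=True)
print(o['tau'])
c=optics.camera('scene'); cv2.imwrite('pics/s1.png',c['pixels'][:,:,::-1])
"
```

```text
[ 0.04823759  0.15587191 -0.02374446  1.39142517  0.03318241  3.14061212] [ 0.00548169 -0.01813359 -0.02379287  0.00484539  0.00068894  0.00095346] [ 0.5517351  -0.93520843 -0.06431742]
[ -0.04165386 -34.42854524  24.60315049   0.61428633   0.10348671
   0.00015493]
```

View pics/s1.png

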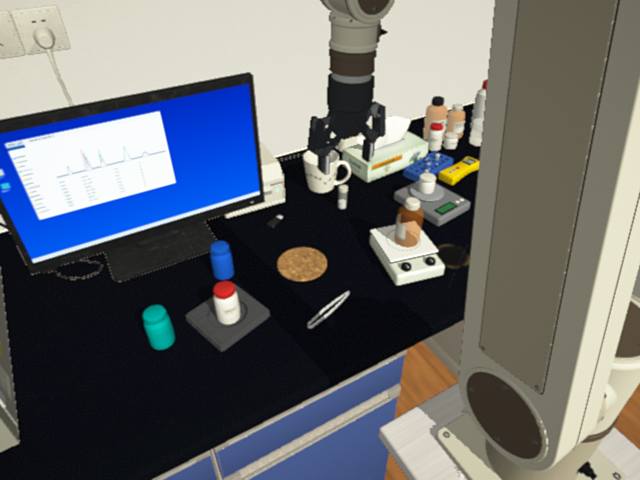

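Joint 6 hit its range at this yaw. I'll turn the tool so the jaws lie along x (yaw 90°), which leaves joint 6 plenty of room everywhere.

Call:
{"op": "apply_moves", "data": {"plan": [0,0,0,0,0,-0.12,0,0,0,0,0,-0.24,0,0,0,0,0,-0.36,0,0,0,0,0,-0.48,0,0,0,0,0,-0.6,0,0,0,0,0,-0.72,0,0,0,0,0,-0.84,0,0,0,0,0,-0.96,0,0,0,0,0,-1.08,0,0,0,0,0,-1.2,0,0,0,0,0,-1.32,0,0,0,0,0,-1.44]}}

```text
clock: 3.3
eef_pos: [0.4602, 0.0326, 0.2615]
tool_rot: [0.733, 0.68, 0.01, -0.013]
ft_force: [0.0, -0.0, -0.1]
grip_width: 0.0849
```

```bash
python3 -c "
from h import *
shift([.473,.281,.25],yaw=np.pi/2)
print(sensors.get_obs()['joint_pos'])"
```

```text
pos [0.4602 0.0326 0.2615] t 3.3 shift [ 0.2482 -0.0058  0.0197] turn [-0.0039 -0.033  -0.0751] grip 0.0849
[ 0.04875584  0.15291797 -0.02663955  1.39225422  0.03325173  1.69465879]
```

Call:
{"op": "apply_moves", "data": {"plan": [0.02,0,0,0,0,0,0.045,0,0.003,0,-0.01,-0.02,0.07,-0.001,0.006,0,-0.02,-0.04,0.1,-0.002,0.01,-0.004,-0.033,-0.075,0.13,-0.003,0.013,-0.004,-0.033,-0.075,0.16,-0.004,0.015,-0.004,-0.033,-0.075,0.19,-0.005,0.017,-0.004,-0.033,-0.075,0.215,-0.006,0.02,-0.004,-0.033,-0.075,0.235,-0.006,0.02,-0.004,-0.033,-0.075,0.248,-0.006,0.02,-0.004,-0.033,-0.075,0.248,-0.006,0.02,-0.004,-0.033,-0.075,0.248,-0.006,0.02,-0.004,-0.033,-0.075]}}

```text
clock: 4.3
eef_pos: [0.4744, 0.2808, 0.2495]
tool_rot: [0.709, 0.705, -0.0, 0.0]
ft_force: [-0.9, -0.6, -0.5]
grip_width: 0.0853
```

```bash
python3 -c "
from h import *
o=sensors.get_obs(); c=optics.camera('wrist'); cv2.imwrite('pics/w2.png',c['pixels'][:,:,::-1])
shift([.473,.281,.028],yaw=np.pi/2)
for p in [(.4732,.28,.088),(.4755,.281,.02)]: print(wproj(c,o,p))
import pickle;pickle.dump(o,open('o2.pkl','wb'))"
```

```text
pos [0.4745 0.2801 0.2495] t 4.35 shift [ 0.001  -0.0014  0.2215] turn [-0.0003  0.0008 -0.0062] grip 0.0852
(np.float64(319.97294442909254), np.float64(220.67081542095247))
(np.float64(322.45887063815036), np.float64(205.400999360107))
```

View pics/w2.png

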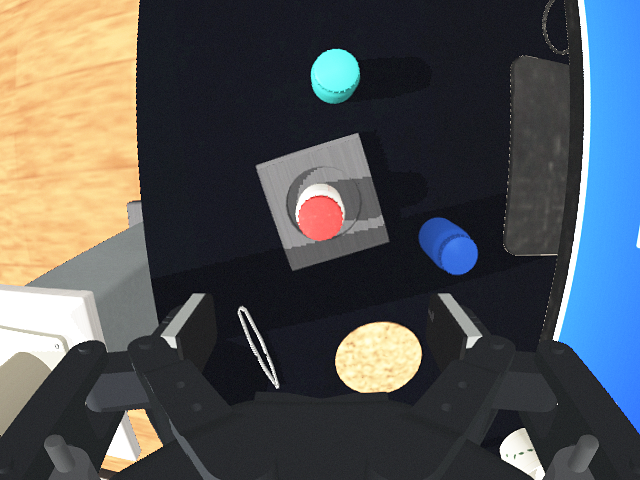

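Call:
{"op": "apply_moves", "data": {"plan": [0.001,0,0.02,0,0,-0.006,0.001,0,0.045,0,0,-0.006,0.001,0,0.07,0,0,-0.006,0.001,0,0.095,0,0,-0.006,0.001,0,0.12,0,0,-0.006,0.001,0,0.145,0,0,-0.006,0.001,0,0.165,0,0,-0.006,0.001,0,0.185,0,0,-0.006,0.001,0,0.2,0,0,-0.006,0.001,0,0.21,0,0,-0.006,0.001,0,0.218,0,0,-0.006,0.001,0,0.219,0,0,-0.006]}}

```text
clock: 5.35
eef_pos: [0.4742, 0.2806, 0.0295]
tool_rot: [0.708, 0.707, -0.001, -0.0]
ft_force: [0.2, 0.6, 0.3]
grip_width: 0.0849
```

Call:
{"op": "apply_moves", "data": {"plan": [0,0,0,0,0,0,0,0,0,0,0,0,0,0,0,0,0,0,0,0,0,0,0,0,0,0,0,0,0,0,0,0,0,0,0,0,0,0,0,0,0,0,0,0,0,0,0,0,0,0,0,0,0,0,0,0,0,0,0,0], "grip": 0.03}}

```text
clock: 6.18
eef_pos: [0.4754, 0.2824, 0.0319]
tool_rot: [0.707, 0.707, 0.001, 0.0]
ft_force: [-0.4, 0.3, 6.0]
grip_width: 0.0423
```

Call:
{"op": "apply_moves", "data": {"plan": [0,0,-0.005,0,0,0,0,0,-0.015,0,0,0,0,0,-0.03,0,0,0,0,0,-0.05,0,0,0,0,0,-0.07,0,0,0,0,0,-0.09,0,0,0,0,0,-0.11,0,0,0,0,0,-0.13,0,0,0,0,0,-0.145,0,0,0,0,0,-0.155,0,0,0,0,0,-0.16,0,0,0,0,0,-0.16,0,0,0]}}

```text
clock: 7.18
eef_pos: [0.4751, 0.282, 0.1918]
tool_rot: [0.707, 0.707, 0.001, 0.0]
ft_force: [-0.1, 0.6, -1.2]
grip_width: 0.0424
```

```bash
python3 -c "
from h import *
o=sensors.get_obs(); c=optics.camera('wrist'); cv2.imwrite('pics/w3.png',c['pixels'][:,:,::-1])
shift([.5445,.0845,.19],yaw=np.pi/2)
"
```

```text
pos [0.4746 0.2817 0.1906] t 7.23 shift [-0.1972  0.0699  0.0006] turn [ 0.0002 -0.0001 -0.0001] grip 0.0426
```

View pics/w3.png

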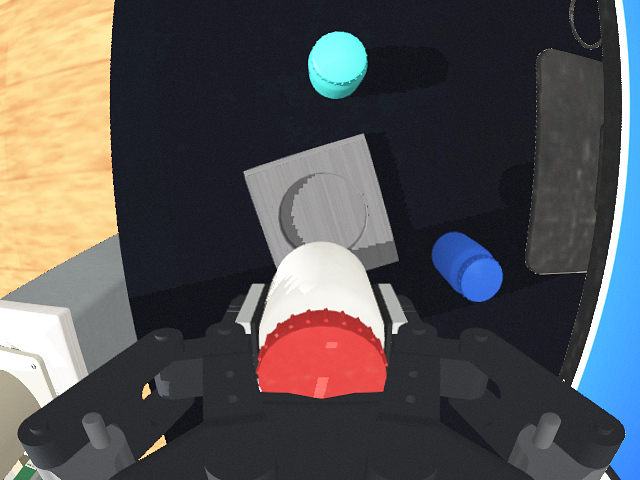

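Call:
{"op": "apply_moves", "data": {"plan": [-0.01,0.003,0,0,0,0,-0.03,0.01,0,0,0,0,-0.05,0.018,0,0,0,0,-0.075,0.027,0,0,0,0,-0.1,0.036,0,0,0,0,-0.125,0.045,0,0,0,0,-0.15,0.053,0,0,0,0,-0.17,0.06,0,0,0,0,-0.185,0.066,0,0,0,0,-0.194,0.069,0,0,0,0,-0.197,0.07,0,0,0,0,-0.197,0.07,0,0,0,0]}}

```text
clock: 8.23
eef_pos: [0.5442, 0.0839, 0.1897]
tool_rot: [0.708, 0.707, -0.001, -0.001]
ft_force: [-0.2, 0.5, -0.1]
grip_width: 0.0419
```

Call:
{"op": "apply_moves", "data": {"plan": [0,0,0.01,0,0,0,0,0,0.03,0,0,0,0,0,0.05,0,0,0,0,0,0.07,0,0,0,0,0,0.09,0,0,0,0,0,0.11,0,0,0,0,0,0.125,0,0,0,0,0,0.14,0,0,0,0,0,0.15,0,0,0,0,0,0.157,0,0,0,0,0,0.16,0,0,0,0,0,0.16,0,0,0]}}

```text
clock: 9.23
eef_pos: [0.5442, 0.0852, 0.03]
tool_rot: [0.707, 0.707, -0.0, -0.0]
ft_force: [-0.6, -0.2, -0.2]
grip_width: 0.0422
```

```bash
python3 -c "
from h import *
shift([.5445,.0845,.0255],yaw=np.pi/2)
"
```

```text
pos [0.5442 0.0852 0.03  ] t 9.23 shift [-0.0007  0.0003  0.0045] turn [-0.001   0.0001  0.0006] grip 0.0422
```

Call:
{"op": "apply_moves", "data": {"plan": [0,0,0.0015,0,0,0,0,0,0.003,0,0,0,0,0,0.004,0,0,0,0,0,0.0045,0,0,0,0,0,0.0045,0,0,0]}}

```text
clock: 9.65
eef_pos: [0.5448, 0.0847, 0.0263]
tool_rot: [0.707, 0.707, 0.0, 0.0]
ft_force: [0.5, 0.5, -0.7]
grip_width: 0.0418
```

Call:
{"op": "apply_moves", "data": {"plan": [0,0,0,0,0,0,0,0,0,0,0,0,0,0,0,0,0,0,0,0,0,0,0,0,0,0,0,0,0,0,0,0,0,0,0,0,0,0,0,0,0,0,0,0,0,0,0,0,0,0,0,0,0,0], "grip": 0.085}}

```text
clock: 10.4
eef_pos: [0.5446, 0.0848, 0.026]
tool_rot: [0.707, 0.707, 0.0, -0.0]
ft_force: [-0.3, 0.5, 0.4]
grip_width: 0.0851
```

Call:
{"op": "apply_moves", "data": {"plan": [0,0,-0.01,0,0,0,0,0,-0.03,0,0,0,0,0,-0.06,0,0,0,0,0,-0.09,0,0,0,0,0,-0.12,0,0,0,0,0,-0.15,0,0,0,0,0,-0.18,0,0,0,0,0,-0.2,0,0,0,0,0,-0.215,0,0,0,0,0,-0.225,0,0,0,0,0,-0.225,0,0,0]}}

```text
clock: 11.32
eef_pos: [0.5458, 0.0849, 0.2542]
tool_rot: [0.707, 0.707, 0.002, 0.002]
ft_force: [-0.4, -0.4, -0.9]
grip_width: 0.0847
```

```bash
python3 -c "
from h import *
import pickle
o=sensors.get_obs(); c=optics.camera('wrist'); cv2.imwrite('pics/w4.png',c['pixels'][:,:,::-1])
shift([.4544,-.1322,.25],yaw=np.pi/2)
print(wproj(c,o,(.5445,.0845,.082)))
"
```

```text
pos [0.5451 0.0848 0.2523] t 11.37 shift [-0.2171 -0.0907  0.0019] turn [ 0.0025 -0.0004 -0.0001] grip 0.085
(np.float64(318.8653281409403), np.float64(217.92488366781305))
```

View pics/w4.png

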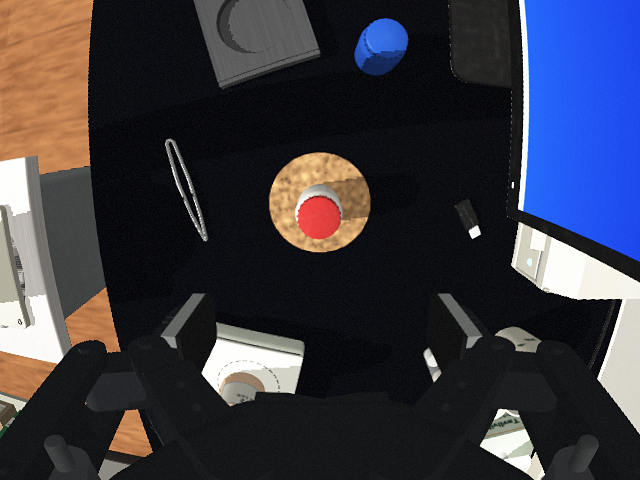

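Call:
{"op": "apply_moves", "data": {"plan": [-0.015,-0.006,0,0,0,0,-0.04,-0.017,0,0,0,0,-0.065,-0.027,0,0,0,0,-0.09,-0.038,0,0,0,0,-0.115,-0.048,0,0,0,0,-0.14,-0.058,0,0,0,0,-0.165,-0.069,0,0,0,0,-0.19,-0.079,0,0,0,0,-0.205,-0.086,0,0,0,0,-0.217,-0.09,0,0,0,0,-0.217,-0.09,0,0,0,0,-0.217,-0.09,0,0,0,0]}}

```text
clock: 12.37
eef_pos: [0.4537, -0.1324, 0.2497]
tool_rot: [0.708, 0.707, -0.0, -0.001]
ft_force: [0.4, 0.8, -0.1]
grip_width: 0.0847
```

```bash
python3 -c "
from h import *
import pickle
o=sensors.get_obs(); c=optics.camera('wrist'); cv2.imwrite('pics/w5.png',c['pixels'][:,:,::-1])
shift([.4544,-.1322,.25],yaw=np.pi/2)
print(wproj(c,o,(.4544,-.1322,.15)),wproj(c,o,(.46,-.1233,.045)))
pickle.dump((o,{k:v for k,v in c.items() if k!='pixels'}),open('o5.pkl','wb'))
"
```

```text
pos [ 0.4541 -0.132   0.25  ] t 12.42 shift [-0.0002  0.0003 -0.    ] turn [-0.0018 -0.0011 -0.0006] grip 0.0852
(np.float64(322.8097563008401), np.float64(238.9980678276312)) (np.float64(328.52192014412657), np.float64(201.0708077607999))
```

View pics/w5.png

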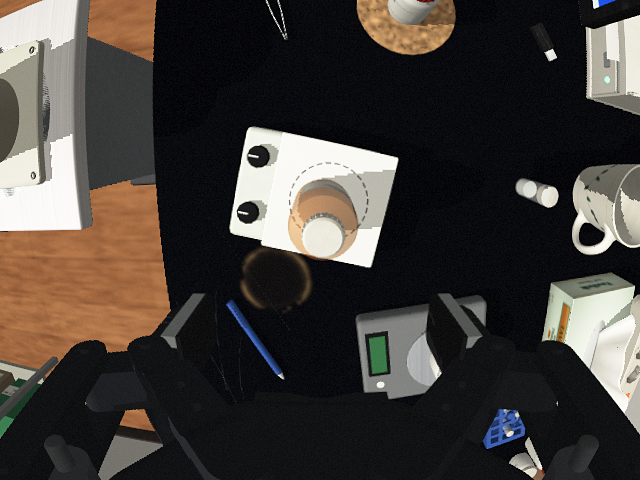

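Call:
{"op": "apply_moves", "data": {"plan": [0,0,0.01,0,0,0,0,0,0.03,0,0,0,0,0,0.05,0,0,0,0,0,0.07,0,0,0,0,0,0.09,0,0,0,0,0,0.11,0,0,0,0,0,0.13,0,0,0,0,0,0.145,0,0,0,0,0,0.155,0,0,0,0,0,0.162,0,0,0,0,0,0.165,0,0,0,0,0,0.165,0,0,0]}}

```text
clock: 13.42
eef_pos: [0.4544, -0.1315, 0.0853]
tool_rot: [0.707, 0.707, -0.0, -0.001]
ft_force: [-1.0, -0.4, -0.1]
grip_width: 0.0848
```

Call:
{"op": "apply_moves", "data": {"plan": [0,0,0,0,0,0,0,0,0,0,0,0,0,0,0,0,0,0,0,0,0,0,0,0,0,0,0,0,0,0,0,0,0,0,0,0,0,0,0,0,0,0,0,0,0,0,0,0,0,0,0,0,0,0,0,0,0,0,0,0], "grip": 0.04}}

```text
clock: 14.25
eef_pos: [0.4552, -0.1324, 0.0871]
tool_rot: [0.707, 0.707, 0.001, 0.001]
ft_force: [-2.1, 0.9, 5.8]
grip_width: 0.052
```

Call:
{"op": "apply_moves", "data": {"plan": [0,0,-0.004,0,0,0,0,0,-0.012,0,0,0,0,0,-0.025,0,0,0,0,0,-0.04,0,0,0,0,0,-0.055,0,0,0,0,0,-0.07,0,0,0,0,0,-0.085,0,0,0,0,0,-0.1,0,0,0,0,0,-0.115,0,0,0,0,0,-0.125,0,0,0,0,0,-0.13,0,0,0,0,0,-0.13,0,0,0]}}

```text
clock: 15.25
eef_pos: [0.4552, -0.1324, 0.2173]
tool_rot: [0.707, 0.707, 0.001, 0.001]
ft_force: [1.1, 0.3, -2.8]
grip_width: 0.0518
```

```bash
python3 -c "
from h import *
o=sensors.get_obs(); c=optics.camera('wrist'); cv2.imwrite('pics/w6.png',c['pixels'][:,:,::-1])
shift([.476,.282,.215],yaw=np.pi/2)
"
```

```text
pos [ 0.4547 -0.1323  0.2163] t 15.3 shift [0.4143 0.0212 0.0012] turn [ 0.0006  0.0002 -0.0002] grip 0.0522
```

View pics/w6.png

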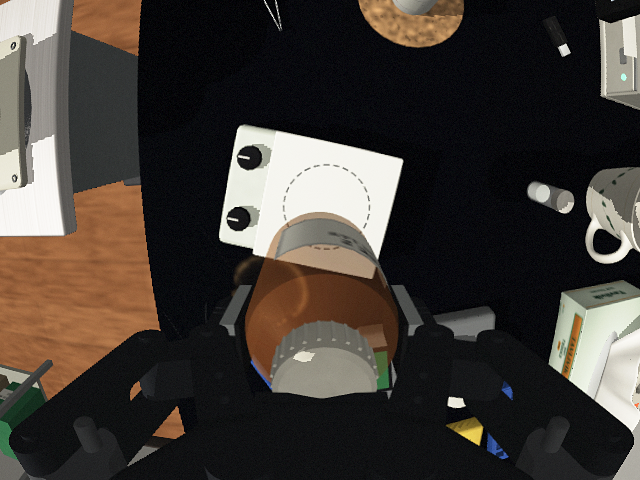

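Call:
{"op": "apply_moves", "data": {"plan": [0.006,0,0,0,0,0,0.018,0.001,0,0,0,0,0.035,0.002,0,0,0,0,0.055,0.003,0,0,0,0,0.08,0.004,0,0,0,0,0.105,0.005,0,0,0,0,0.13,0.007,0,0,0,0,0.155,0.008,0,0,0,0,0.178,0.009,0,0,0,0,0.195,0.01,0,0,0,0,0.205,0.0105,0,0,0,0,0.209,0.0105,0,0,0,0]}}

```text
clock: 16.3
eef_pos: [0.4645, 0.0783, 0.2151]
tool_rot: [0.706, 0.708, -0.001, -0.001]
ft_force: [-0.4, -0.6, -4.3]
grip_width: 0.0519
```

Call:
{"op": "apply_moves", "data": {"plan": [0.006,0,0,0,0,0,0.018,0.001,0,0,0,0,0.035,0.002,0,0,0,0,0.055,0.003,0,0,0,0,0.08,0.004,0,0,0,0,0.105,0.005,0,0,0,0,0.13,0.007,0,0,0,0,0.155,0.008,0,0,0,0,0.178,0.009,0,0,0,0,0.195,0.01,0,0,0,0,0.203,0.0105,0,0,0,0,0.205,0.0105,0,0,0,0]}}

```text
clock: 17.3
eef_pos: [0.4757, 0.2829, 0.2156]
tool_rot: [0.707, 0.707, -0.0, -0.0]
ft_force: [0.2, 0.3, -3.1]
grip_width: 0.0521
```

```bash
python3 -c "
from h import *
o=sensors.get_obs(); c=optics.camera('wrist'); cv2.imwrite('pics/w7.png',c['pixels'][:,:,::-1])
shift([.476,.282,.052],yaw=np.pi/2)
t=np.linspace(0,2*np.pi,17)[:-1]
im=c['pixels'][:,:,::-1].copy()
for a in t:
    p=wproj(c,o,(.476+.038*np.cos(a),.282+.038*np.sin(a),.02)); cv2.circle(im,(round(p[0]),round(p[1])),1,(0,255,0),-1)
cv2.imwrite('pics/w7b.png',cv2.resize(im[100:350,180:480],None,fx=2.6,fy=2.4,interpolation=cv2.INTER_CUBIC))
"
```

```text
pos [0.4756 0.2822 0.2156] t 17.35 shift [-1.000e-04  5.000e-04  1.636e-01] turn [-0.0005  0.0005  0.0005] grip 0.0519
```

View pics/w7b.png

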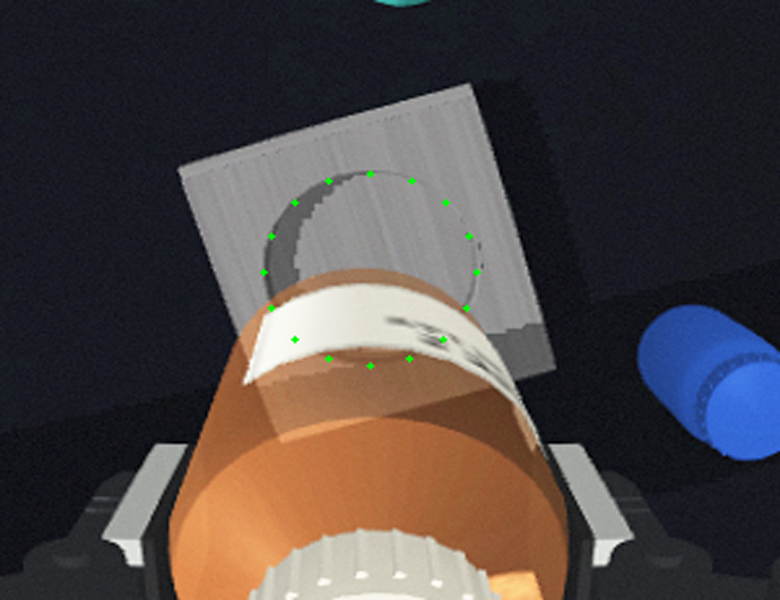

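Call:
{"op": "apply_moves", "data": {"plan": [0,0.001,0.01,0,0,0,0,0.001,0.025,0,0,0,0,0.001,0.045,0,0,0,0,0.001,0.065,0,0,0,0,0.001,0.085,0,0,0,0,0.001,0.105,0,0,0,0,0.001,0.12,0,0,0,0,0.001,0.135,0,0,0,0,0.001,0.145,0,0,0,0,0.001,0.153,0,0,0,0,0.001,0.157,0,0,0,0,0.001,0.158,0,0,0]}}

```text
clock: 18.35
eef_pos: [0.4765, 0.2811, 0.0574]
tool_rot: [0.707, 0.707, -0.0, -0.0]
ft_force: [0.3, -0.2, -3.3]
grip_width: 0.0519
```

Call:
{"op": "apply_moves", "data": {"plan": [0,0,0.001,0,0,0,0,0,0.002,0,0,0,0,0,0.003,0,0,0,0,0,0.004,0,0,0,0,0,0.005,0,0,0,0,0,0.005,0,0,0]}}

```text
clock: 18.85
eef_pos: [0.4766, 0.2818, 0.0531]
tool_rot: [0.707, 0.707, 0.0, 0.0]
ft_force: [0.3, 0.4, -3.3]
grip_width: 0.0515
```

Not down yet (the load is still −3.3 N); I'll go down a little more.

Call:
{"op": "apply_moves", "data": {"plan": [0,0,0.0005,0,0,0,0,0,0.001,0,0,0,0,0,0.0015,0,0,0,0,0,0.002,0,0,0,0,0,0.002,0,0,0]}}

```text
clock: 19.27
eef_pos: [0.4767, 0.2819, 0.0522]
tool_rot: [0.707, 0.707, 0.0, -0.0]
ft_force: [-3.0, -0.3, 4.6]
grip_width: 0.052
```

Contact. Release and retreat.

Call:
{"op": "apply_moves", "data": {"plan": [0,0,0,0,0,0,0,0,0,0,0,0,0,0,0,0,0,0,0,0,0,0,0,0,0,0,0,0,0,0,0,0,0,0,0,0,0,0,0,0,0,0,0,0,0,0,0,0,0,0,0,0,0,0], "grip": 0.085}}

```text
clock: 20.02
eef_pos: [0.4767, 0.2818, 0.051]
tool_rot: [0.707, 0.707, 0.0, -0.0]
ft_force: [-0.2, -0.1, -0.3]
grip_width: 0.0854
```

Call:
{"op": "apply_moves", "data": {"plan": [0,0,-0.01,0,0,0,0,0,-0.03,0,0,0,0,0,-0.06,0,0,0,0,0,-0.09,0,0,0,0,0,-0.12,0,0,0,0,0,-0.15,0,0,0,0,0,-0.17,0,0,0,0,0,-0.185,0,0,0,0,0,-0.195,0,0,0,0,0,-0.2,0,0,0,0,0,-0.2,0,0,0]}}

```text
clock: 20.93
eef_pos: [0.477, 0.282, 0.2523]
tool_rot: [0.707, 0.707, 0.001, 0.0]
ft_force: [-0.2, 0.4, -0.8]
grip_width: 0.0853
```

```bash
python3 -c "
from h import *
o=sensors.get_obs(); c=optics.camera('wrist'); cv2.imwrite('pics/w8.png',c['pixels'][:,:,::-1])
shift([.5958,-.3016,.25],yaw=np.pi/2)
print(wproj(c,o,(.476,.282,.115)))
"
```

```text
pos [0.4766 0.2817 0.251 ] t 20.98 shift [-0.5833  0.1192  0.001 ] turn [ 0.0001 -0.0001 -0.0001] grip 0.0852
(np.float64(319.78333988486224), np.float64(226.6208812710857))
```

View pics/w8.png

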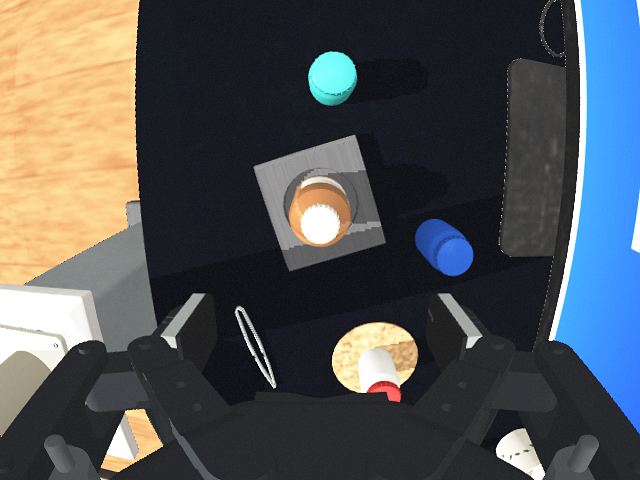

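The bottle stands centred in the well (cap at 320,223). Next, the pot.

Call:
{"op": "apply_moves", "data": {"plan": [-0.015,0.003,0,0,0,0,-0.04,0.008,0,0,0,0,-0.07,0.014,0,0,0,0,-0.1,0.02,0,0,0,0,-0.13,0.027,0,0,0,0,-0.16,0.033,0,0,0,0,-0.19,0.039,0,0,0,0,-0.22,0.045,0,0,0,0,-0.25,0.051,0,0,0,0,-0.28,0.057,0,0,0,0,-0.305,0.062,0,0,0,0,-0.315,0.064,0,0,0,0]}}

```text
clock: 21.98
eef_pos: [0.5402, -0.0364, 0.2491]
tool_rot: [0.708, 0.706, -0.001, -0.001]
ft_force: [0.0, 0.5, 0.2]
grip_width: 0.0856
```

Call:
{"op": "apply_moves", "data": {"plan": [-0.015,0.003,0,0,0,0,-0.04,0.008,0,0,0,0,-0.07,0.014,0,0,0,0,-0.1,0.02,0,0,0,0,-0.13,0.027,0,0,0,0,-0.16,0.033,0,0,0,0,-0.19,0.039,0,0,0,0,-0.22,0.045,0,0,0,0,-0.245,0.05,0,0,0,0,-0.262,0.054,0,0,0,0,-0.268,0.055,0,0,0,0,-0.268,0.055,0,0,0,0]}}

```text
clock: 22.98
eef_pos: [0.5952, -0.302, 0.2489]
tool_rot: [0.708, 0.706, -0.0, -0.002]
ft_force: [0.1, 0.9, -0.6]
grip_width: 0.0849
```

```bash
python3 -c "
from h import *
o=sensors.get_obs(); c=optics.camera('wrist'); cv2.imwrite('pics/w9.png',c['pixels'][:,:,::-1])
shift([.5958,-.3016,.043],yaw=np.pi/2)
print(o['joint_pos'])
im=c['pixels'][:,:,::-1].copy()
for (x,y,z,r) in [(.5939,-.3044,.038,.043),(.5958,-.3016,.08,.018)]:
  print(wproj(c,o,(x,y,z)))
  for a in np.linspace(0,2*np.pi,17)[:-1]:
    p=wproj(c,o,(x+r*np.cos(a),y+r*np.sin(a),z)); cv2.circle(im,(round(p[0]),round(p[1])),1,(0,255,0),-1)
cv2.imwrite('pics/w9b.png',cv2.resize(im[100:350,180:480],None,fx=2.6,fy=2.4,interpolation=cv2.INTER_CUBIC))
"
```

```text
pos [ 0.5953 -0.3007  0.2495] t 23.03 shift [-0.0013  0.001   0.2065] turn [-0.0022 -0.0019 -0.0005] grip 0.0847
[-4.69633603e-01  5.96799948e-01  5.89254642e-01  1.56637326e+00
  2.02907476e-04  1.10294404e+00]
(np.float64(320.64143489286977), np.float64(211.87247023105303))
(np.float64(322.6509245020505), np.float64(217.89658610922706))
```

View pics/w9b.png

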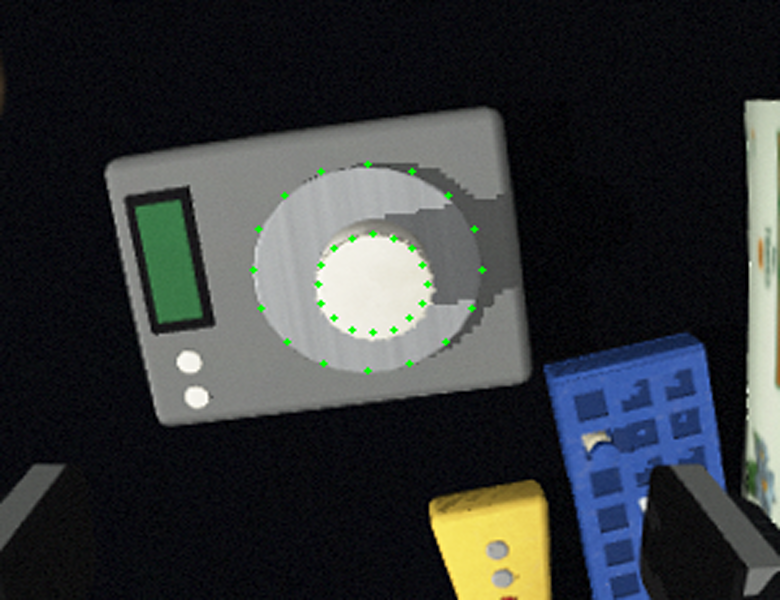

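Call:
{"op": "apply_moves", "data": {"plan": [-0.001,0,0.015,0,0,0,-0.001,0,0.04,0,0,0,-0.001,0,0.065,0,0,0,-0.001,0,0.09,0,0,0,-0.001,0,0.115,0,0,0,-0.001,0,0.14,0,0,0,-0.001,0,0.16,0,0,0,-0.001,0,0.177,0,0,0,-0.001,0,0.19,0,0,0,-0.001,0,0.2,0,0,0,-0.001,0,0.205,0,0,0,-0.001,0,0.205,0,0,0]}}

```text
clock: 24.03
eef_pos: [0.595, -0.3006, 0.0449]
tool_rot: [0.707, 0.708, -0.0, -0.001]
ft_force: [-0.1, -0.5, -0.1]
grip_width: 0.0849
```

Call:
{"op": "apply_moves", "data": {"plan": [0,0,0,0,0,0,0,0,0,0,0,0,0,0,0,0,0,0,0,0,0,0,0,0,0,0,0,0,0,0,0,0,0,0,0,0,0,0,0,0,0,0,0,0,0,0,0,0,0,0,0,0,0,0,0,0,0,0,0,0], "grip": 0.03}}

```text
clock: 24.87
eef_pos: [0.5964, -0.3028, 0.0475]
tool_rot: [0.707, 0.707, 0.0, 0.001]
ft_force: [-0.3, 0.1, 5.3]
grip_width: 0.0373
```

Call:
{"op": "apply_moves", "data": {"plan": [0,0,-0.004,0,0,0,0,0,-0.012,0,0,0,0,0,-0.025,0,0,0,0,0,-0.04,0,0,0,0,0,-0.055,0,0,0,0,0,-0.07,0,0,0,0,0,-0.085,0,0,0,0,0,-0.1,0,0,0,0,0,-0.115,0,0,0,0,0,-0.125,0,0,0,0,0,-0.13,0,0,0,0,0,-0.13,0,0,0]}}

```text
clock: 25.87
eef_pos: [0.5962, -0.3026, 0.1775]
tool_rot: [0.707, 0.707, 0.0, 0.001]
ft_force: [0.2, -0.1, 0.3]
grip_width: 0.0369
```

```bash
python3 -c "
from h import *
o=sensors.get_obs(); c=optics.camera('wrist'); cv2.imwrite('pics/w10.png',c['pixels'][:,:,::-1])
shift([.46,-.1233,.175],yaw=np.pi/2)
"
```

```text
pos [ 0.5958 -0.3023  0.1763] t 25.92 shift [ 0.179  -0.1358  0.0012] turn [ 0.0006  0.0002 -0.0001] grip 0.0371
```

View pics/w10.png

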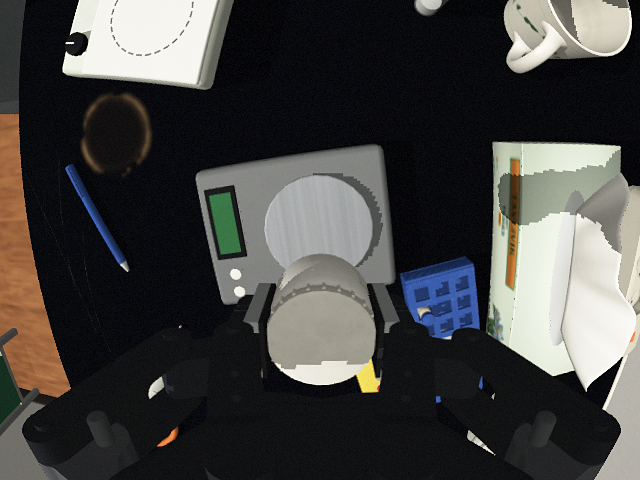

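Call:
{"op": "apply_moves", "data": {"plan": [0.008,-0.006,0,0,0,0,0.024,-0.018,0,0,0,0,0.044,-0.033,0,0,0,0,0.066,-0.05,0,0,0,0,0.088,-0.067,0,0,0,0,0.11,-0.083,0,0,0,0,0.13,-0.098,0,0,0,0,0.15,-0.113,0,0,0,0,0.165,-0.125,0,0,0,0,0.175,-0.132,0,0,0,0,0.179,-0.136,0,0,0,0,0.179,-0.136,0,0,0,0]}}

```text
clock: 26.92
eef_pos: [0.4589, -0.1226, 0.1757]
tool_rot: [0.707, 0.707, -0.0, -0.0]
ft_force: [0.7, -1.1, -0.9]
grip_width: 0.0369
```

```bash
python3 -c "
from h import *
o=sensors.get_obs(); c=optics.camera('wrist')
shift([.46,-.1233,.0535],yaw=np.pi/2)
im=c['pixels'][:,:,::-1].copy()
for (x,y,z,r) in [(.46,-.1233,.045,.037)]:
  for a in np.linspace(0,2*np.pi,17)[:-1]:
    p=wproj(c,o,(x+r*np.cos(a),y+r*np.sin(a),z)); cv2.circle(im,(round(p[0]),round(p[1])),1,(0,255,0),-1)
cv2.imwrite('pics/w11b.png',cv2.resize(im[100:350,180:480],None,fx=2.6,fy=2.4,interpolation=cv2.INTER_CUBIC))
"
```

```text
pos [ 0.4598 -0.1233  0.1759] t 26.97 shift [1.000e-04 2.000e-04 1.224e-01] turn [0.0001 0.0003 0.0003] grip 0.0374
```

View pics/w11b.png

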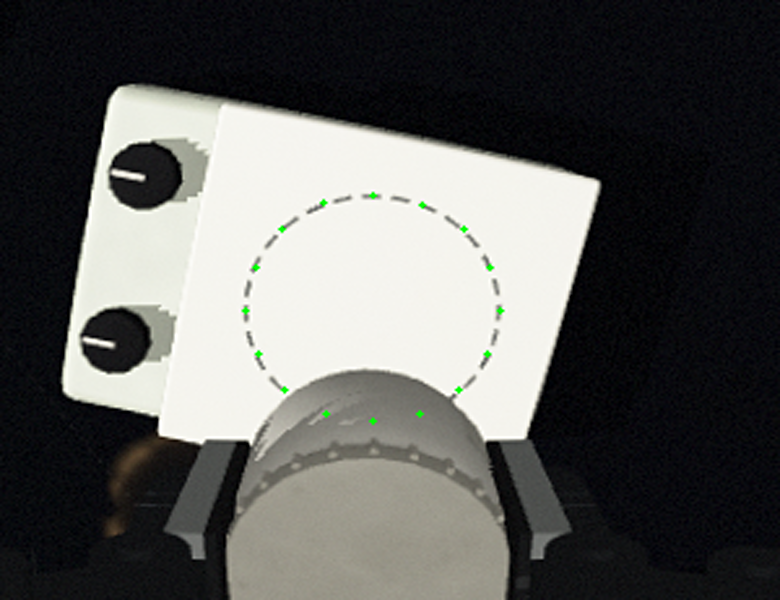

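Call:
{"op": "apply_moves", "data": {"plan": [0,0,0.008,0,0,0,0,0,0.022,0,0,0,0,0,0.038,0,0,0,0,0,0.055,0,0,0,0,0,0.072,0,0,0,0,0,0.087,0,0,0,0,0,0.1,0,0,0,0,0,0.108,0,0,0,0,0,0.114,0,0,0,0,0,0.117,0,0,0,0,0,0.118,0,0,0,0,0,0.118,0,0,0]}}

```text
clock: 27.97
eef_pos: [0.46, -0.1234, 0.0582]
tool_rot: [0.707, 0.707, 0.0, 0.0]
ft_force: [0.7, -0.1, -0.8]
grip_width: 0.0371
```

Call:
{"op": "apply_moves", "data": {"plan": [0,0,0.0007,0,0,0,0,0,0.0014,0,0,0,0,0,0.002,0,0,0,0,0,0.0025,0,0,0,0,0,0.0025,0,0,0]}}

```text
clock: 28.38
eef_pos: [0.4597, -0.1232, 0.0557]
tool_rot: [0.707, 0.707, 0.0, 0.0]
ft_force: [-0.7, -0.0, -0.0]
grip_width: 0.0372
```

Call:
{"op": "apply_moves", "data": {"plan": [0,0,0.0004,0,0,0,0,0,0.0008,0,0,0,0,0,0.0012,0,0,0,0,0,0.0015,0,0,0,0,0,0.0015,0,0,0]}}

```text
clock: 28.8
eef_pos: [0.4597, -0.1232, 0.0544]
tool_rot: [0.707, 0.707, 0.0, 0.0]
ft_force: [-1.6, -0.1, 4.2]
grip_width: 0.0372
```

Contact; release and rise.

Call:
{"op": "apply_moves", "data": {"plan": [0,0,0,0,0,0,0,0,0,0,0,0,0,0,0,0,0,0,0,0,0,0,0,0,0,0,0,0,0,0,0,0,0,0,0,0,0,0,0,0,0,0,0,0,0,0,0,0,0,0,0,0,0,0], "grip": 0.085}}

```text
clock: 29.55
eef_pos: [0.4597, -0.1232, 0.054]
tool_rot: [0.707, 0.707, 0.0, 0.0]
ft_force: [0.5, 0.9, 0.1]
grip_width: 0.0851
```

Call:
{"op": "apply_moves", "data": {"plan": [0,0,-0.01,0,0,0,0,0,-0.03,0,0,0,0,0,-0.06,0,0,0,0,0,-0.09,0,0,0,0,0,-0.12,0,0,0,0,0,-0.15,0,0,0,0,0,-0.17,0,0,0,0,0,-0.185,0,0,0,0,0,-0.193,0,0,0,0,0,-0.195,0,0,0,0,0,-0.195,0,0,0]}}

```text
clock: 30.47
eef_pos: [0.4597, -0.1232, 0.249]
tool_rot: [0.707, 0.707, 0.0, 0.0]
ft_force: [0.2, -0.3, 0.3]
grip_width: 0.0851
```

```bash
python3 -c "
from h import *
o=sensors.get_obs(); c=optics.camera('wrist'); cv2.imwrite('pics/w12.png',c['pixels'][:,:,::-1])
shift([.5445,.0845,.25],yaw=np.pi/2)
print(wproj(c,o,(.46,-.1233,.087)))
"
```

```text
pos [ 0.4592 -0.1231  0.2482] t 30.52 shift [ 0.2076  0.0853 -0.0019] turn [-0.0013 -0.0004 -0.0001] grip 0.085
(np.float64(321.7290272954298), np.float64(219.79421893843224))
```

View pics/w12.png

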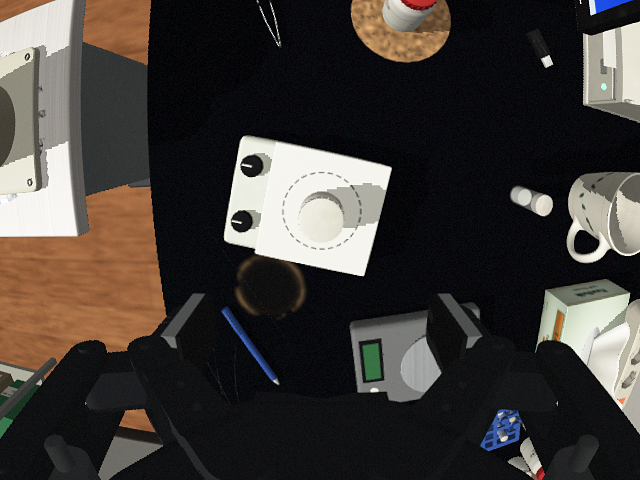

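The pot stands centred in the ring (lid at 321,219, expected 322,220). Back to the jar on the mat.

Call:
{"op": "apply_moves", "data": {"plan": [0.015,0.006,0,0,0,0,0.04,0.016,0,0,0,0,0.065,0.027,0,0,0,0,0.09,0.037,0,0,0,0,0.115,0.047,0,0,0,0,0.14,0.058,0,0,0,0,0.165,0.068,0,0,0,0,0.185,0.076,0,0,0,0,0.2,0.082,0,0,0,0,0.208,0.085,0,0,0,0,0.208,0.085,0,0,0,0,0.208,0.085,0,0,0,0]}}

```text
clock: 31.52
eef_pos: [0.544, 0.0845, 0.2478]
tool_rot: [0.707, 0.707, -0.001, -0.001]
ft_force: [0.3, -0.7, 0.9]
grip_width: 0.0849
```

```bash
python3 -c "
from h import *
o=sensors.get_obs(); c=optics.camera('wrist'); cv2.imwrite('pics/w13.png',c['pixels'][100:350,180:480,::-1])
shift([.5445,.0845,.026],yaw=np.pi/2)
print(wproj(c,o,(.5445,.0845,.082)))
"
```

```text
pos [0.544  0.084  0.2482] t 31.57 shift [0.0006 0.0009 0.2222] turn [-0.0018  0.0007 -0.0005] grip 0.0849
(np.float64(322.4776836573109), np.float64(218.6298392228191))
```

View pics/w13.png

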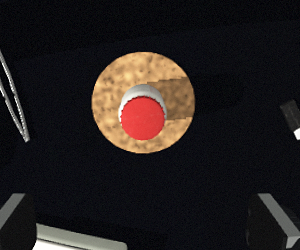

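Call:
{"op": "apply_moves", "data": {"plan": [0,0,0.02,0,0,0,0,0,0.045,0,0,0,0,0,0.07,0,0,0,0,0,0.095,0,0,0,0,0,0.12,0,0,0,0,0,0.145,0,0,0,0,0,0.165,0,0,0,0,0,0.185,0,0,0,0,0,0.2,0,0,0,0,0,0.212,0,0,0,0,0,0.22,0,0,0,0,0,0.222,0,0,0]}}

```text
clock: 32.57
eef_pos: [0.5433, 0.0835, 0.0257]
tool_rot: [0.708, 0.707, -0.001, -0.001]
ft_force: [-0.2, 0.8, 0.4]
grip_width: 0.0848
```

Call:
{"op": "apply_moves", "data": {"plan": [0,0,0,0,0,0,0,0,0,0,0,0,0,0,0,0,0,0,0,0,0,0,0,0,0,0,0,0,0,0,0,0,0,0,0,0,0,0,0,0,0,0,0,0,0,0,0,0,0,0,0,0,0,0,0,0,0,0,0,0], "grip": 0.03}}

```text
clock: 33.4
eef_pos: [0.5454, 0.0848, 0.0284]
tool_rot: [0.707, 0.707, 0.001, 0.001]
ft_force: [-1.4, -1.2, 5.5]
grip_width: 0.0419
```

Call:
{"op": "apply_moves", "data": {"plan": [0,0,-0.005,0,0,0,0,0,-0.015,0,0,0,0,0,-0.03,0,0,0,0,0,-0.05,0,0,0,0,0,-0.07,0,0,0,0,0,-0.09,0,0,0,0,0,-0.11,0,0,0,0,0,-0.13,0,0,0,0,0,-0.15,0,0,0,0,0,-0.165,0,0,0,0,0,-0.17,0,0,0,0,0,-0.17,0,0,0]}}

```text
clock: 34.4
eef_pos: [0.5457, 0.085, 0.1991]
tool_rot: [0.707, 0.707, 0.002, 0.001]
ft_force: [-0.4, 0.0, -0.5]
grip_width: 0.0415
```

```bash
python3 -c "
from h import *
o=sensors.get_obs(); c=optics.camera('wrist'); cv2.imwrite('pics/w14.png',c['pixels'][100:480,100:540,::-1])
shift([.594,-.305,.195],yaw=np.pi/2)
"
```

```text
pos [0.5449 0.0848 0.1975] t 34.45 shift [-0.3898  0.0492  0.0025] turn [ 0.0012 -0.0003 -0.    ] grip 0.0419
```

View pics/w14.png

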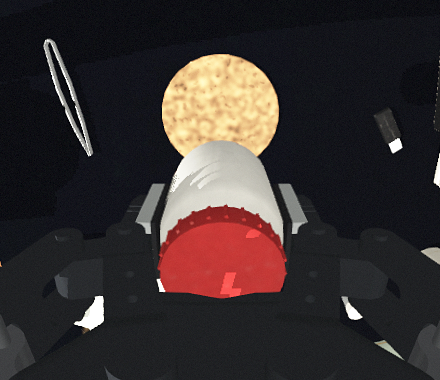

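Call:
{"op": "apply_moves", "data": {"plan": [-0.006,0.001,0,0,0,0,-0.018,0.002,0,0,0,0,-0.035,0.004,0,0,0,0,-0.055,0.007,0,0,0,0,-0.08,0.01,0,0,0,0,-0.105,0.013,0,0,0,0,-0.13,0.016,0,0,0,0,-0.155,0.019,0,0,0,0,-0.175,0.022,0,0,0,0,-0.19,0.024,0,0,0,0,-0.198,0.025,0,0,0,0,-0.2,0.025,0,0,0,0]}}

```text
clock: 35.45
eef_pos: [0.5689, -0.1174, 0.1958]
tool_rot: [0.708, 0.706, -0.001, -0.001]
ft_force: [1.5, -0.2, -0.5]
grip_width: 0.0417
```

Call:
{"op": "apply_moves", "data": {"plan": [-0.006,0.001,0,0,0,0,-0.018,0.002,0,0,0,0,-0.035,0.004,0,0,0,0,-0.055,0.007,0,0,0,0,-0.08,0.01,0,0,0,0,-0.105,0.013,0,0,0,0,-0.13,0.016,0,0,0,0,-0.15,0.019,0,0,0,0,-0.17,0.022,0,0,0,0,-0.183,0.024,0,0,0,0,-0.19,0.024,0,0,0,0,-0.19,0.024,0,0,0,0]}}

```text
clock: 36.45
eef_pos: [0.5934, -0.3066, 0.1964]
tool_rot: [0.708, 0.707, -0.0, -0.0]
ft_force: [-0.3, 0.9, -1.7]
grip_width: 0.042
```

```bash
python3 -c "
from h import *
o=sensors.get_obs(); c=optics.camera('wrist')
shift([.594,-.305,.06],yaw=np.pi/2)
im=c['pixels'][:,:,::-1].copy()
for (x,y,z,r) in [(.594,-.305,.038,.043)]:
  for a in np.linspace(0,2*np.pi,17)[:-1]:
    p=wproj(c,o,(x+r*np.cos(a),y+r*np.sin(a),z)); cv2.circle(im,(round(p[0]),round(p[1])),1,(0,255,0),-1)
cv2.imwrite('pics/w15b.png',cv2.resize(im[100:350,180:480],None,fx=2.6,fy=2.4,interpolation=cv2.INTER_CUBIC))
"
```

```text
pos [ 0.5934 -0.3054  0.1966] t 36.5 shift [0.0004 0.0007 0.1366] turn [-0.0005 -0.0006 -0.0005] grip 0.0421
```

View pics/w15b.png

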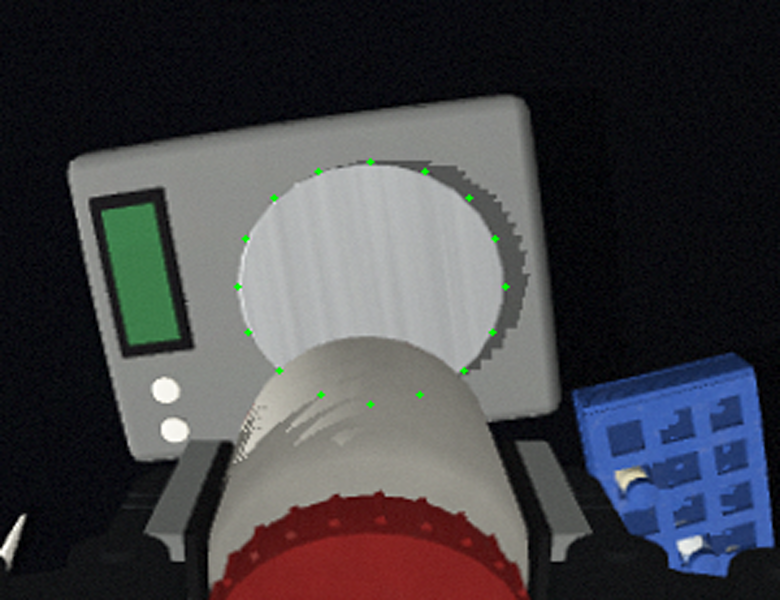

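Call:
{"op": "apply_moves", "data": {"plan": [0,0,0.01,0,0,0,0,0,0.025,0,0,0,0,0,0.043,0,0,0,0,0,0.062,0,0,0,0,0,0.08,0,0,0,0,0,0.095,0,0,0,0,0,0.108,0,0,0,0,0,0.118,0,0,0,0,0,0.125,0,0,0,0,0,0.129,0,0,0,0,0,0.131,0,0,0,0,0,0.131,0,0,0]}}

```text
clock: 37.5
eef_pos: [0.5938, -0.3051, 0.0661]
tool_rot: [0.707, 0.707, 0.0, 0.0]
ft_force: [0.3, 0.0, -1.4]
grip_width: 0.0418
```

Call:
{"op": "apply_moves", "data": {"plan": [0,0,0.0007,0,0,0,0,0,0.0014,0,0,0,0,0,0.002,0,0,0,0,0,0.0025,0,0,0,0,0,0.0025,0,0,0]}}

```text
clock: 37.92
eef_pos: [0.5937, -0.3053, 0.0637]
tool_rot: [0.707, 0.707, 0.0, 0.0]
ft_force: [0.1, 0.2, -1.9]
grip_width: 0.042
```

Call:
{"op": "apply_moves", "data": {"plan": [0,0,0.0004,0,0,0,0,0,0.0008,0,0,0,0,0,0.0012,0,0,0,0,0,0.0015,0,0,0,0,0,0.0015,0,0,0]}}

```text
clock: 38.33
eef_pos: [0.5937, -0.3053, 0.0625]
tool_rot: [0.707, 0.707, 0.0, 0.0]
ft_force: [-1.3, 0.6, 2.1]
grip_width: 0.0423
```

Contact (+4 N change). Release and rise, then check everything.

Call:
{"op": "apply_moves", "data": {"plan": [0,0,0,0,0,0,0,0,0,0,0,0,0,0,0,0,0,0,0,0,0,0,0,0,0,0,0,0,0,0,0,0,0,0,0,0,0,0,0,0,0,0,0,0,0,0,0,0,0,0,0,0,0,0], "grip": 0.085}}

```text
clock: 39.08
eef_pos: [0.5937, -0.3052, 0.062]
tool_rot: [0.707, 0.707, 0.0, 0.0]
ft_force: [-0.2, 0.5, -0.5]
grip_width: 0.0851
```

Call:
{"op": "apply_moves", "data": {"plan": [0,0,-0.01,0,0,0,0,0,-0.03,0,0,0,0,0,-0.06,0,0,0,0,0,-0.09,0,0,0,0,0,-0.12,0,0,0,0,0,-0.15,0,0,0,0,0,-0.17,0,0,0,0,0,-0.18,0,0,0,0,0,-0.185,0,0,0,0,0,-0.185,0,0,0,0,0,-0.185,0,0,0]}}

```text
clock: 40.0
eef_pos: [0.5934, -0.3051, 0.2467]
tool_rot: [0.707, 0.707, -0.0, -0.0]
ft_force: [0.3, -0.2, -0.9]
grip_width: 0.0849
```

```bash
python3 -c "
from h import *
o=sensors.get_obs(); c=optics.camera('wrist'); cv2.imwrite('pics/w16.png',c['pixels'][:,:,::-1])
print(wproj(c,o,(.594,-.305,.116)))
for n in ['scene','top']:
  c=optics.camera(n); cv2.imwrite(f'pics/{n}F.png',c['pixels'][:,:,::-1])
  for p in [(.594,-.305,.116),(.476,.282,.115),(.46,-.1233,.087)]: print(n,np.round(proj(c,p),1))
shift([.35,-.30,.25],yaw=np.pi/2)
"
```

```text
(np.float64(322.29704225223264), np.float64(228.29403277502013))
scene [431.5 163.4]
scene [221.7 275.4]
scene [405.4 223.7]
top [475.3 217.6]
top [200.2 267.3]
top [389.8 279.4]
pos [ 0.593  -0.3049  0.2453] t 40.15 shift [ 0.0049 -0.243  -0.004 ] turn [-0.0027 -0.0015 -0.0001] grip 0.0854
```

View pics/w16.png

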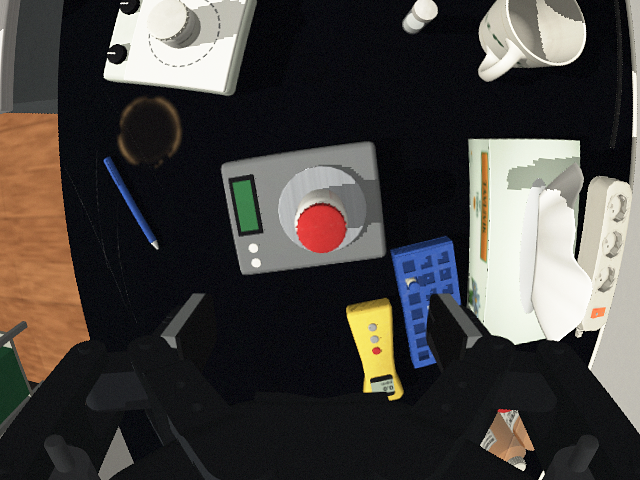

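View pics/topF.png

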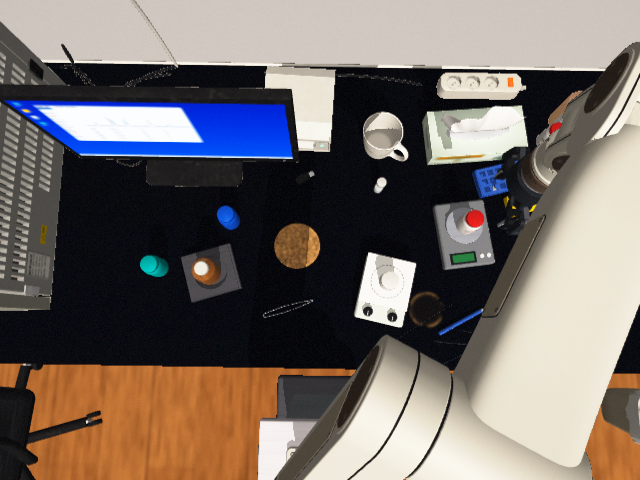

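View pics/sceneF.png

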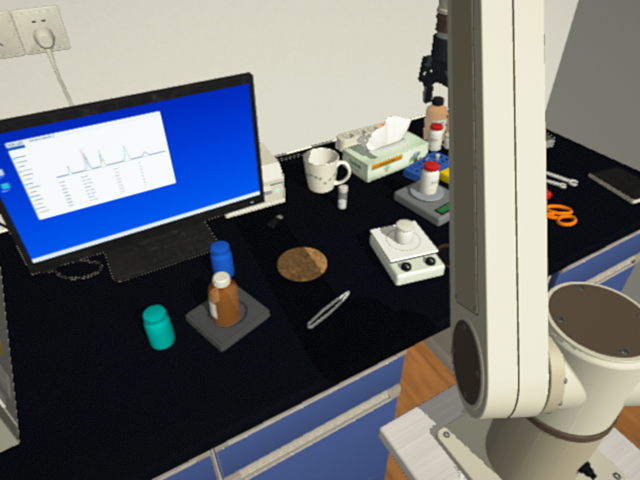

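All three stand where expected. Top view lids/caps: jar (475,218), bottle (200,268), pot (389,279), each within about 1 px of the prediction. The vial (380,185) and tweezers (288,308) haven't moved, and the gripper is open and clear.

```bash
python3 -c "
from h import *
print(bot.job_done())"
```

```text
the job is handed in; nothing more can be done
None
```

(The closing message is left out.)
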